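# Draw out the trolley handle of a cabin case and hold it out

## Task

The small travel case lies on the hotel counter with its trolley handle pushed home. Take the handle's black grip across its middle so that your grip squeezes in the release button on its outer face, pull the handle straight out past its first stop to its second stop, which is as far as it comes, and finish while still holding it fully out with the button squeezed in; it springs back if let go. Leave the two mugs and the jar standing where they are.

Things in the scene. Friction and masses are not known exactly. Their poses are not given: they have to be found in the camera images.
- case: Grey ribbed hard-shell case, 450 x 320 x 160 mm high, lying flat and immovable. Origin: centre of its underside, on the counter. x runs level from handle end to wheel end, z up. The shell's handle end is the plane x = -225 mm; the handle is pulled out level along -x. With the handle home its grip's centre is at x = -300, y = 0, z = 145 mm.
- grip_mid (a point): Centre of the handle's black grip bar, with the case's axes. The bar is 26 mm thick along x, 140 long along y, 24 high, 145 above the counter. Two 12 mm aluminium tubes at y = +-55 mm run from it in +x into the case. With the handle home, 62 mm stay clear between bar and shell, room for a finger between the tubes. The button is in the middle of its outer (-x) face.
- handle (a joint): Handle extension in m: 0 home, 0.10 first stop, 0.20 second stop (hard end). A spring draws it home with 3 N at home to 6 N fully out, plus about 1 N friction. A catch blocks it at home and at the first stop unless the button is in; with the button kept in it slides freely on to the second. Let go when fully out, it springs back to about 0.12.
- button (a joint): Button travel in m: 0 out, 0.005 fully in; the catch is clear from 0.0035. An aluminium block 32 mm wide (y), 16 high, standing 6 mm out of the grip's outer face (1 mm when in), pressed along the case's +x with 2.5 N rising to 5 N. Bar and button are 32 mm across, 27 with the button in: closing a gripper along x on the middle of the bar presses it.
- mug_a: White mug standing upside down, 86 mm across, 100 mm high, with a handle on its +y side reaching 71 mm from the axis. Origin: centre of its underside. A bystander, beyond the far end of the handle's path.
- mug_b: A second mug just like mug_a, also upside down; a bystander near it.
- jar: Round jar with a steel lid, 60 mm across and 90 mm high. Origin: centre of its underside. A bystander near the mugs.

How it is judged:
By the outcome, as a careful person would: the job done as asked, in the order asked, and still so for the second after the job is handed in, while the arm keeps its last pose, push and grip.
It also fails if it takes over 35 s, if anything falls off the work surface, if the arm or the gripper's body presses on something with over 40 N, if the wrist force passes 120 N, or if a joint passes its speed limit or range.

## Robot

A 6-joint arm with a two-finger parallel gripper is mounted at the origin on the work surface. World frame = base frame: x ahead of the robot, y to its left, z up, the work surface at z = 0. Lengths are in m, angles in rad, forces in N, time in s.
With the tool pointing down it reaches from about 0.225 to 0.875 m from the base axis. Payload 3.4 kg.
Tool frame: the origin (TCP) lies at the very end of the fingers, on their centre line; the grasp point (between the pads) lies 19 mm behind it; z points along the fingers, y is the direction in which the jaws open and shut (so a half turn about z gives the same grasp; the last joint's range is limited). The gripper opens to 85 mm and grips with 20 to 120 N. Pads are 22 mm wide; open, the fingers measure 114 mm over their backs; the gripper's body (76 mm by 85 mm) begins 54 mm behind the grasp point. The pads swing forward as they close: fully open they stand 13 mm farther back than shut.
Start: joints at [1.002, 0.276, 1.505, -0, 1.361, -0.121], TCP at [0.249, 0.518, 0.21] pointing down, gripper open.
Joint ranges: [-2.89, 2.89], [-0.75, 2.08], [0.22, 2.7], [-1.18, 4.32], [0.11, 2.71], [-2.7, 2.7]. Speed limits (rad/s): [2.57, 2.57, 3.14, 3.14, 3.14, 3.14].

## Interface

Orientations are given as a 3x3 rotation matrix whose columns are the frame's x, y, z axes.
In Python, from workcell import telemetry, vision, job_done gives the robot as it stands.
- The arm moves only by the tool play_rows, never from a script. Its argument "deltas" is a list that holds one entry, the list of rows, each a list of 7 numbers: the turn, a rotation vector about the tool's x, y, z in rad, then the shift along the tool's x, y, z in mm, then the opening, from 0 (shut) to 1 (fully open). A call has 1 to 5 rows; each row is the pose to reach, as a shift and turn from the pose commanded when the call began, along the tool's axes at that moment; what a row does not reach only later rows make up. A row lasts 1/12 s, in which the tool goes at most 41.7 mm and 7.16 degrees, less where a joint would pass 70% of its speed; a pose out of reach is approached as far as the arm can. A call with a gripper value outside its range is refused whole. The fingers move at their own pace and stop on an object; the grip force is fixed at half the most. Time passes only in rows, so rows that repeat a pose let the fingers close. It gives the time, the measured TCP pose, the force and the opening at its end, in the units of the state.
- telemetry.get_obs(): the state, without advancing time (a new reading comes with each control period).
- vision.snapshot(name): name is "scene" or "top" or "wrist"; returns the picture (480x640x3 uint8, red, green, blue); there is no depth.
- vision.camera_info(name): a dict with "K" (3x3 intrinsics, pixels), "D" ([k1, k2, p1, p2, k3] as OpenCV has them; the pictures are not rectified), "xyz" and "attitude" of the camera in the world; the wrist camera has in their place "hand_eye" (4x4, takes a point from camera to tool coordinates, whose origin is the TCP and whose axes are the flange's). Camera axes: x right, y up, looking along -z (the intrinsics and any distortion apply to the point x, -y, -z); pixel columns grow to the right and rows downward; lengths in m; the calibration is good to about 2 mm. A picture is of the moment at which its call begins: read the wrist's pose just before it. camera_info takes no time and is no camera call.
- job_done(): hands the job in, once; it reports no verdict.
The state is a dict: "time_s": time; "joints": joint angles; "qvel": joint speeds; "joint_torque": joint torques, N m; "tool_pos": TCP position; "tool_rot": TCP orientation; "wrist_force": force on the tool from outside, world axes, zero at the start; "ft_torque": the same for the moment, N m; "gripper_width": finger opening in m.
Only numpy, scipy, OpenCV 4.12 (cv2) and the standard library are available. Lean on these libraries where they do the work, as an engineer would, in place of code of your own. Each camera call takes 0.05 s, during which the arm holds its last target. There are 200 camera calls.

## Working session

There is one attempt and no reset: what is moved stays moved. The work goes in short steps, Python scripts to look and compute and a tool call to move; the robot and the scene stay as the last step left them, time stands still between calls to the robot, and variables do not carry over. Pictures are saved under pics/ and viewed, about 8 in all and at most 12, crops included, and the job is handed in when it is done.

Besides the shell and the picture viewer there is one more tool, called after "Emit:" in YAML: its name, and indented under it one key for each argument. play_rows: Moves the arm, as the interface text tells. Its arguments: {"type":"object","properties":{"deltas":{"type":"array","items":{"type":"array","items":{"type":"array","items":{"type":"number"}}}}},"required":["deltas"]}

```bash
mkdir -p pics; python3 - <<'E'
from workcell import telemetry, vision
import cv2,json
for n in ["scene","top"]:
    cv2.imwrite(f"pics/{n}0.png",vision.snapshot(n)[:,:,::-1]); print(n,vision.camera_info(n))
print(vision.camera_info("wrist"))
o=telemetry.get_obs();print(o)
E
```

```text
scene {'K': array([[557.97077125,   0.        , 321.40236159],
       [  0.        , 557.97077125, 234.79492324],
       [  0.        ,   0.        ,   1.        ]]), 'D': array([-0.08533802,  0.        ,  0.        ,  0.        ,  0.        ]), 'xyz': array([ 1.35376603, -0.72030175,  1.06628722]), 'attitude': array([[ 0.61985108, -0.52956349,  0.57909166],
       [ 0.78459997,  0.40536118, -0.46913239],
       [ 0.01369411,  0.74514751,  0.66675907]])}
top {'K': array([[608.9361671 ,   0.        , 326.60494186],
       [  0.        , 608.9361671 , 236.82389829],
       [  0.        ,   0.        ,   1.        ]]), 'D': array([-0.20982248,  0.        ,  0.        ,  0.        ,  0.        ]), 'xyz': array([ 0.35817517, -0.01391358,  1.72225908]), 'attitude': array([[-0.01804269,  0.99440116, -0.10411911],
       [-0.99982751, -0.01748551,  0.00626173],
       [ 0.00440609,  0.10421413,  0.99454512]])}
{'K': array([[355.66656193,   0.        , 315.99578865],
       [  0.        , 355.66656193, 238.65747147],
       [  0.        ,   0.        ,   1.        ]]), 'D': array([-0.06471378
[... 502 characters left out ...]
656e-06,
        1.36069805e+00, -1.21003825e-01]), 'qvel': array([ 0.00036918, -0.00146156, -0.00380934,  0.00140876,  0.00032719,
        0.00037879]), 'joint_torque': array([ 1.31026849e-03, -4.17698622e+01, -2.46404868e+01, -8.01010697e-05,
        5.77641214e-03, -6.54965490e-06]), 'tool_pos': array([0.24870514, 0.51787341, 0.20951045]), 'tool_rot': array([[-9.01398909e-01,  4.32988688e-01, -8.96504362e-04],
       [ 4.32989571e-01,  9.01397826e-01, -1.41102855e-03],
       [ 1.97147684e-04, -1.66007663e-03, -9.99998603e-01]]), 'wrist_force': array([ 0.04765044,  0.42159038, -0.30932388]), 'ft_torque': array([-0.00045832,  0.06506   , -0.00328939]), 'gripper_width': 0.08579570029476936}
```

View pics/scene0.png

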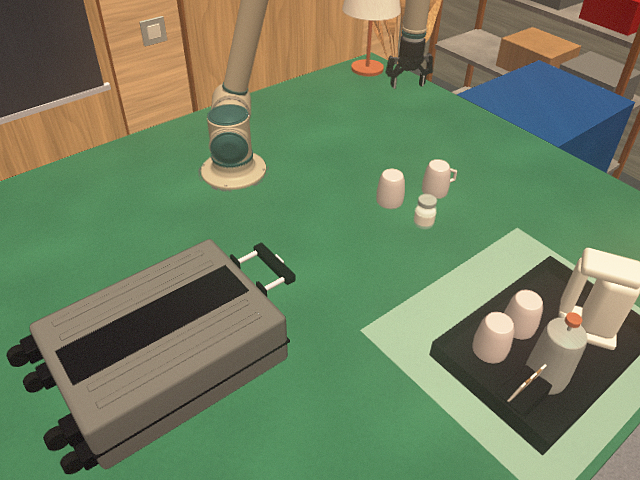

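View pics/top0.png

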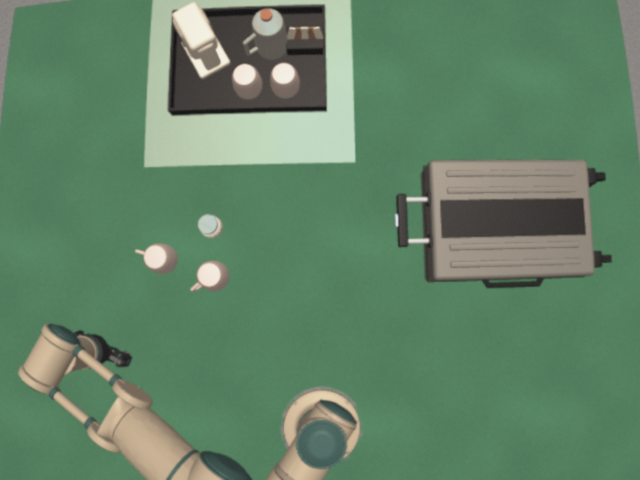

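The scene view shows the case with its handle toward the mugs. In the top view the grip bar is at about (402,220) with the button on its left side. The mugs are at (160,258) and (212,276), and the jar at (210,226). The pull runs along world +y.

```bash
cat > h.py <<'E'
import numpy as np,cv2
from workcell import telemetry, vision
def rays(info,px,R=None,t=None):
    u=cv2.undistortPoints(np.array(px,float).reshape(-1,1,2),info["K"],info["D"])[:,0]
    d=np.c_[u[:,0],-u[:,1],-np.ones(len(u))]
    if R is None: R,t=info["attitude"],info["xyz"]
    return t,d@np.asarray(R).T
def plane(info,px,z,R=None,t=None):
    t,d=rays(info,px,R,t); return t+d*((z-t[2])/d[:,2])[:,None]
E
python3 - <<'E'
from h import *
im=cv2.imread("pics/top0.png");i=vision.camera_info("top")
m=((im.max(2)<50)).astype(np.uint8); w=np.zeros_like(m); w[185:258,388:416]=m[185:258,388:416]
n,l,s,c=cv2.connectedComponentsWithStats(w);k=1+s[1:,4].argmax();print(s[k],c[k])
cn=cv2.findContours((l==k).astype(np.uint8),0,2)[0][0]
r=cv2.minAreaRect(cn);b=cv2.boxPoints(r);print(r);P=plane(i,b,.157);print(P.round(4),P.mean(0))
# case shell by strip / shell corners (top z=.16)
hsv=cv2.cvtColor(im,cv2.COLOR_BGR2HSV)
g=(((hsv[...,1]<70)&(hsv[...,2]<190))).astype(np.uint8);g[:, :418]=0;g[:140]=0;g[300:]=0
n,l,s,c=cv2.connectedComponentsWithStats(g);k=1+s[1:,4].argmax()
cn=max(cv2.findContours((l==k).astype(np.uint8),0,2)[0],key=cv2.contourArea)
b=cv2.boxPoints(cv2.minAreaRect(cn));print(b);print(plane(i,b,.157).round(4))
for nme,p,z in(("muga",(160,257),.1),("mugb",(212,275),.1),("jar",(209,224),.09)):print(nme,plane(i,[p],z).round(3))
v=cv2.resize(im[170:270,370:470],(600,600),interpolation=cv2.INTER_CUBIC);cv2.imwrite("pics/c.png",v)
E
```

```text
[399 243   1   3   3] [399. 244.]
((399.0, 244.0), (2.0, 0.0), -90.0)
[[ 0.4975 -0.2109  0.157 ]
 [ 0.4975 -0.2109  0.157 ]
 [ 0.5027 -0.211   0.157 ]
 [ 0.5027 -0.211   0.157 ]] [ 0.50005677 -0.21094734  0.157     ]
[[418.      286.99997]
 [418.      158.99997]
 [610.      158.99997]
 [610.      286.99997]]
[[ 0.3878 -0.2572  0.157 ]
 [ 0.7246 -0.2691  0.157 ]
 [ 0.7257 -0.8153  0.157 ]
 [ 0.3719 -0.7886  0.157 ]]
muga [[0.481 0.428 0.1  ]]
mugb [[0.431 0.285 0.1  ]]
jar [[0.57  0.295 0.09 ]]
```

View pics/c.png

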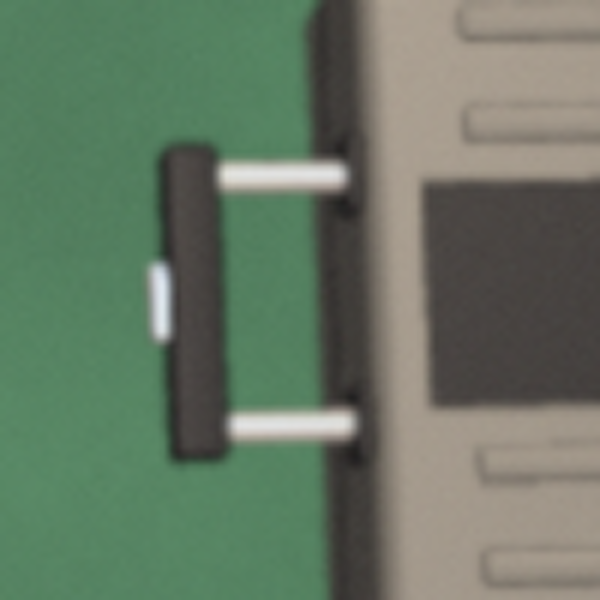

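The crop shows the bar upright, its corners at about (163,145), (217,145), (228,458) and (172,460) in 6x pixels. The button is on its left at (159,302).

```bash
python3 - <<'E'
from h import *
i=vision.camera_info("top")
f=lambda L:[(370+(x-2.5)/6,170+(y-2.5)/6) for x,y in L]
P=plane(i,f([(163,145),(217,145),(228,458),(172,460)]),.157);print(P.round(4));c=P.mean(0);print("c",c)
e=(P[2]+P[3]-P[0]-P[1])[:2]/2;print("len",np.linalg.norm(e),"thick",np.linalg.norm(P[1]-P[0]))
T=plane(i,f([(220,176),(345,176),(230,426),(355,426)]),.151);print(T.round(4))
print("tube dirs",[(T[k+1]-T[k])[:2]/np.linalg.norm(T[k+1]-T[k]) for k in(0,2)])
b=plane(i,f([(159,302)]),.153);print("btn",b)
cy=e/np.linalg.norm(e); cx=np.array([cy[1],-cy[0]]) if cy[0]>0 else np.array([-cy[1],cy[0]])
if cx[1]>0: cx=-cx
print("bar axis",cy,"case x",cx)
# scene view cross-check: project bar
s=vision.camera_info("scene")
def proj(X):
    p=(np.array(X)-s["xyz"])@s["attitude"]; q=p*[1,-1,-1]
    return cv2.projectPoints(q.reshape(-1,1,3),np.zeros(3),np.zeros(3),s["K"],s["D"])[0][:,0]
print(proj(P).round(1))
o=telemetry.get_obs();R=o["tool_rot"];t=o["tool_pos"]
tgt=np.r_[c[:2],.22];print("shift world",tgt-t,"tool mm",(R.T@(tgt-t))*1000)
print("yaw of tool y",np.degrees(np.arctan2(R[1,1],R[0,1])),"case -x",np.degrees(np.arctan2(-cx[1],-cx[0])))
E
```

```text
[[ 0.6321 -0.2092  0.157 ]
 [ 0.6318 -0.233   0.157 ]
 [ 0.4947 -0.2332  0.157 ]
 [ 0.4942 -0.2088  0.157 ]]
c [ 0.56318106 -0.22105353  0.157     ]
len 0.1374593222923916 thick 0.023714993184461353
[[ 0.619  -0.2346  0.151 ]
 [ 0.6183 -0.2899  0.151 ]
 [ 0.5091 -0.2353  0.151 ]
 [ 0.5081 -0.2902  0.151 ]]
tube dirs [array([-0.01332089, -0.99991127]), array([-0.01800653, -0.99983787])]
btn [[ 0.56359863 -0.20574467  0.153     ]]
bar axis [-9.99999772e-01  6.75944464e-04] case x [-6.75944464e-04 -9.99999772e-01]
[[295.5 273.7]
 [286.9 278.2]
 [253.3 245.3]
 [261.7 241. ]]
shift world [ 0.31447592 -0.73892694  0.01048955] tool mm [-603.41384575 -529.92003246   -9.72881642]
yaw of tool y 64.34258222062299 case -x 89.96127123205551
```

Emit:
play_rows:
  deltas:
    - [[0,0,-0.09,-15,-13,-8,1],[0,0,-0.18,-38,-33,-16,1],[0,0,-0.27,-64,-56,-24,1],[0,0,-0.36,-92,-80,-32,1],[0,0,-0.449,-120,-105,-40,1]]

```text
time_s: 0.52
tool_pos: [0.3117, 0.3703, 0.2501]
tool_rot: [[-1.0, -0.007, -0.001], [-0.007, 1.0, -0.001], [0.001, -0.001, -1.0]]
wrist_force: [1.2, -0.8, 0.5]
gripper_width: 0.0859
```

Emit:
play_rows:
  deltas:
    - [[0,0,0,-14,-34,0,1],[0,0,0,-28,-68,0,1],[0,0,0,-42,-102,0,1],[0,0,0,-57,-136,0,1],[0,0,0,-72,-170,0,1]]

```text
time_s: 0.93
tool_pos: [0.3838, 0.2001, 0.2501]
tool_rot: [[-1.0, -0.002, -0.0], [-0.002, 1.0, 0.0], [0.0, 0.0, -1.0]]
wrist_force: [1.1, 0.1, -0.3]
gripper_width: 0.0853
```

Emit:
play_rows:
  deltas:
    - [[0,0,0,-14,-34,0,1],[0,0,0,-28,-68,0,1],[0,0,0,-42,-102,0,1],[0,0,0,-57,-136,0,1],[0,0,0,-72,-170,0,1]]

```text
time_s: 1.35
tool_pos: [0.4561, 0.0301, 0.2501]
tool_rot: [[-1.0, -0.001, -0.0], [-0.001, 1.0, 0.0], [0.0, 0.0, -1.0]]
wrist_force: [1.2, 0.7, 0.5]
gripper_width: 0.0851
```

Emit:
play_rows:
  deltas:
    - [[0,0,0,-14,-34,0,1],[0,0,0,-28,-68,0,1],[0,0,0,-42,-102,0,1],[0,0,0,-57,-136,0,1],[0,0,0,-72,-160,0,1]]

```text
time_s: 1.77
tool_pos: [0.5284, -0.1311, 0.2498]
tool_rot: [[-1.0, 0.001, -0.001], [0.001, 1.0, -0.001], [0.001, -0.001, -1.0]]
wrist_force: [0.2, 0.9, -0.2]
gripper_width: 0.0852
```

Emit:
play_rows:
  deltas:
    - [[0,0,0,-12,-32,0,1],[0,0,0,-24,-64,0,1],[0,0,0,-35,-91,0,1],[0,0,0,-35,-91,0,1],[0,0,0,-35,-91,0,1]]

```text
time_s: 2.18
tool_pos: [0.5633, -0.2201, 0.2489]
tool_rot: [[-1.0, 0.001, -0.002], [0.001, 1.0, 0.001], [0.002, 0.001, -1.0]]
wrist_force: [0.2, 0.2, -0.3]
gripper_width: 0.0854
```

```bash
python3 - <<'E'
from h import *
o=telemetry.get_obs();im=vision.snapshot("wrist")[:,:,::-1];cv2.imwrite("pics/w1.png",im)
np.savez("w1.npz",R=o["tool_rot"],t=o["tool_pos"]);print(o["tool_pos"],o["joints"])
E
```

```text
[ 0.563294   -0.2201268   0.24893295] [-4.87782407e-01  3.04766997e-01  1.36823728e+00  3.74242223e-04
  1.47099715e+00 -2.05752033e+00]
```

View pics/w1.png

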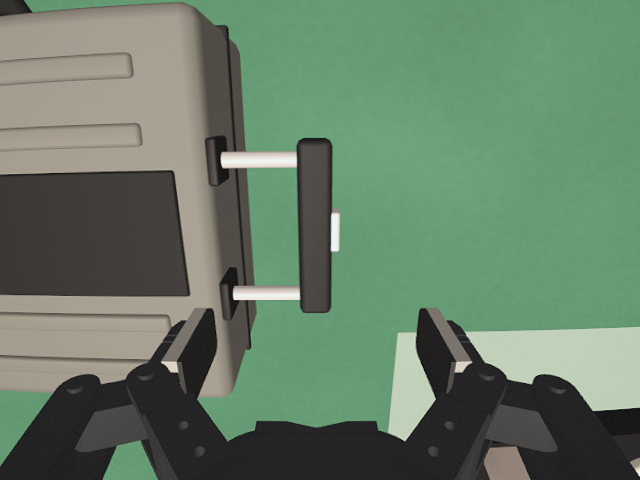

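The wrist view shows the bar upright between columns 298 and 331, rows 139 to 312. The button is at (335,231), and the open jaws are centred near column 316, straddling the bar.

```bash
python3 - <<'E'
from h import *
d=np.load("w1.npz");i=vision.camera_info("wrist");H=i["hand_eye"];R=d["R"]@H[:3,:3];t=d["R"]@H[:3,3]+d["t"]
P=plane(i,[(298,139),(331,139),(298,312),(331,312)],.157,R,t);print(P.round(4),P.mean(0))
T=plane(i,[(222,159),(297,159),(235,293),(299,293)],.150,R,t);print(T.round(4),(T[1]-T[0])[:2],(T[3]-T[2])[:2])
print(plane(i,[(335,231)],.153,R,t),plane(i,[(340,210),(340,251)],.153,R,t))
im=cv2.imread("pics/w1.png")
E
```

```text
[[ 0.4939 -0.2304  0.157 ]
 [ 0.4939 -0.2074  0.157 ]
 [ 0.6307 -0.2327  0.157 ]
 [ 0.6308 -0.2056  0.157 ]] [ 0.56235187 -0.21900845  0.157     ]
[[ 0.5081 -0.2864  0.15  ]
 [ 0.5084 -0.2316  0.15  ]
 [ 0.617  -0.2849  0.15  ]
 [ 0.617  -0.2319  0.15  ]] [0.00030918 0.05476992] [-4.54124084e-05  5.29540138e-02]
[[ 0.56246544 -0.20330808  0.153     ]] [[ 0.54591879 -0.19981784  0.153     ]
 [ 0.57885462 -0.19912874  0.153     ]]
```

Emit:
play_rows:
  deltas:
    - [[0,0,0,1,1,28,1],[0,0,0,1,1,56,1],[0,0,0,1,1,84,1],[0,0,0,1,1,110,1],[0,0,0,1,1,125,1]]

```text
time_s: 2.65
tool_pos: [0.56, -0.2151, 0.1226]
tool_rot: [[-1.0, -0.003, -0.004], [-0.003, 1.0, 0.003], [0.004, 0.003, -1.0]]
wrist_force: [0.1, 0.6, -0.1]
gripper_width: 0.0855
```

Emit:
play_rows:
  deltas:
    - [[0,0,0,0,0,0,1],[0,0,0,0,0,0,0.7],[0,0,0,0,0,0,0.5],[0,0,0,0,0,0,0.4],[0,0,0,0,0,0,0.4]]

```text
time_s: 3.07
tool_pos: [0.5633, -0.2182, 0.127]
tool_rot: [[-1.0, -0.002, 0.003], [-0.002, 1.0, -0.001], [-0.003, -0.001, -1.0]]
wrist_force: [0.1, -0.1, -0.5]
gripper_width: 0.0386
```

```bash
python3 - <<'E'
from h import *
o=telemetry.get_obs();print(o["tool_pos"],o["wrist_force"],o["gripper_width"])
a=vision.snapshot("wrist")[:,:,::-1];b=vision.snapshot("scene")[:,:,::-1]
cv2.imwrite("pics/w2.png",np.hstack([cv2.resize(a[80:480,120:520],(400,400)),cv2.resize(b[190:320,190:320],(400,400))]))
E
```

```text
[ 0.56333505 -0.21815059  0.12702756] [ 0.13042739 -0.1033653  -0.54665835] 0.038623673234056674
```

View pics/w2.png

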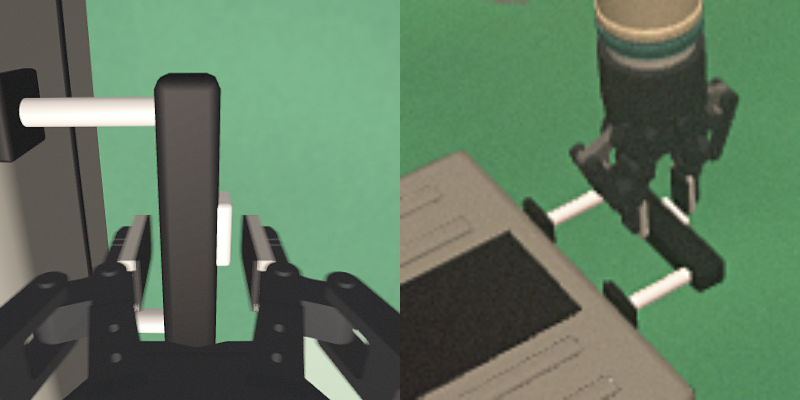

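Both pads straddle the bar at its middle, with the button facing the right pad. I'll lower 3 mm and close.

Emit:
play_rows:
  deltas:
    - [[0,0,0,0,0,3,0.4],[0,0,0,0,0,3,0.35],[0,0,0,0,0,3,0.2],[0,0,0,0,0,3,0],[0,0,0,0,0,3,0]]

```text
time_s: 3.58
tool_pos: [0.5628, -0.2193, 0.1232]
tool_rot: [[-1.0, -0.001, 0.001], [-0.001, 1.0, -0.002], [-0.001, -0.002, -1.0]]
wrist_force: [-1.4, -4.1, 5.4]
gripper_width: 0.0248
```

Emit:
play_rows:
  deltas:
    - [[0,0,0,0,0,0,0],[0,0,0,0,0,0,0],[0,0,0,0,0,0,0],[0,0,0,0,0,0,0],[0,0,0,0,0,0,0]]

```text
time_s: 4.0
tool_pos: [0.5628, -0.2192, 0.1232]
tool_rot: [[-1.0, -0.001, 0.001], [-0.001, 1.0, -0.002], [-0.001, -0.002, -1.0]]
wrist_force: [-1.7, -4.5, 5.5]
gripper_width: 0.0251
```

Width is about 25–27 mm, so the button is in. Now pull.

Emit:
play_rows:
  deltas:
    - [[0,0,0,0,4,0,0],[0,0,0,0,10,0,0],[0,0,0,0,18,0,0],[0,0,0,0,26,0,0],[0,0,0,0,34,0,0]]

```text
time_s: 4.42
tool_pos: [0.5626, -0.1853, 0.1232]
tool_rot: [[-1.0, -0.001, 0.001], [-0.001, 1.0, -0.003], [-0.001, -0.003, -1.0]]
wrist_force: [-1.3, -5.5, 5.2]
gripper_width: 0.0249
```

Emit:
play_rows:
  deltas:
    - [[0,0,0,0,10,0,0],[0,0,0,0,20,0,0],[0,0,0,0,30,0,0],[0,0,0,0,40,0,0],[0,0,0,0,50,0,0]]

```text
time_s: 4.83
tool_pos: [0.5624, -0.1354, 0.1232]
tool_rot: [[-1.0, -0.001, 0.001], [-0.001, 1.0, -0.003], [-0.001, -0.003, -1.0]]
wrist_force: [-1.1, -6.1, 5.2]
gripper_width: 0.0249
```

Emit:
play_rows:
  deltas:
    - [[0,0,0,0,10,0,0],[0,0,0,0,20,0,0],[0,0,0,0,30,0,0],[0,0,0,0,40,0,0],[0,0,0,0,50,0,0]]

```text
time_s: 5.25
tool_pos: [0.5622, -0.0856, 0.1232]
tool_rot: [[-1.0, -0.001, 0.0], [-0.001, 1.0, -0.004], [-0.0, -0.004, -1.0]]
wrist_force: [-1.8, -6.4, 5.7]
gripper_width: 0.0248
```

Emit:
play_rows:
  deltas:
    - [[0,0,0,0,10,0,0],[0,0,0,0,20,0,0],[0,0,0,0,30,0,0],[0,0,0,0,40,0,0],[0,0,0,0,48,0,0]]

```text
time_s: 5.67
tool_pos: [0.562, -0.0375, 0.1232]
tool_rot: [[-1.0, -0.002, 0.0], [-0.002, 1.0, -0.004], [-0.0, -0.004, -1.0]]
wrist_force: [-1.7, -8.0, 6.5]
gripper_width: 0.0254
```

Past the first stop at about 182 mm, with no slip. I'll creep on to the hard end.

Emit:
play_rows:
  deltas:
    - [[0,0,0,0,4,0,0],[0,0,0,0,8,0,0],[0,0,0,0,12,0,0],[0,0,0,0,15,0,0],[0,0,0,0,17,0,0]]

```text
time_s: 6.08
tool_pos: [0.5619, -0.0211, 0.1232]
tool_rot: [[-1.0, -0.002, -0.0], [-0.002, 1.0, -0.004], [0.0, -0.004, -1.0]]
wrist_force: [-2.5, -12.5, 6.3]
gripper_width: 0.0247
```

Emit:
play_rows:
  deltas:
    - [[0,0,0,0,0.5,0,0],[0,0,0,0,1,0,0],[0,0,0,0,1.5,0,0],[0,0,0,0,2,0,0],[0,0,0,0,2,0,0]]

```text
time_s: 6.5
tool_pos: [0.5619, -0.0212, 0.1231]
tool_rot: [[-1.0, -0.002, -0.0], [-0.002, 1.0, -0.008], [0.0, -0.008, -1.0]]
wrist_force: [-2.4, -11.5, 6.9]
gripper_width: 0.0246
```

Emit:
play_rows:
  deltas:
    - [[0,0,0,0,0.5,0,0],[0,0,0,0,1,0,0],[0,0,0,0,1.5,0,0],[0,0,0,0,2,0,0],[0,0,0,0,2,0,0]]

```text
time_s: 6.92
tool_pos: [0.5619, -0.0212, 0.1231]
tool_rot: [[-1.0, -0.003, -0.0], [-0.003, 1.0, -0.011], [0.0, -0.011, -1.0]]
wrist_force: [-2.3, -16.2, 6.2]
gripper_width: 0.0247
```

```bash
python3 - <<'E'
from h import *
o=telemetry.get_obs();print(o["tool_pos"],o["wrist_force"],o["ft_torque"],o["gripper_width"])
a=vision.snapshot("wrist")[:,:,::-1];b=vision.snapshot("top")[:,:,::-1]
cv2.imwrite("pics/w3.png",np.hstack([cv2.resize(a,(400,300)),cv2.resize(b[130:310,340-40:540],(400,300))]));cv2.imwrite("pics/t3.png",b);cv2.imwrite("pics/w3f.png",a);np.savez("w3.npz",R=o["tool_rot"],t=o["tool_pos"])
E
```

```text
[ 0.56186559 -0.02120235  0.12312901] [ -2.34555538 -16.1996344    6.19548221] [-2.37182546  0.34927009  0.01042978] 0.024745718576581845
```

View pics/w3f.png

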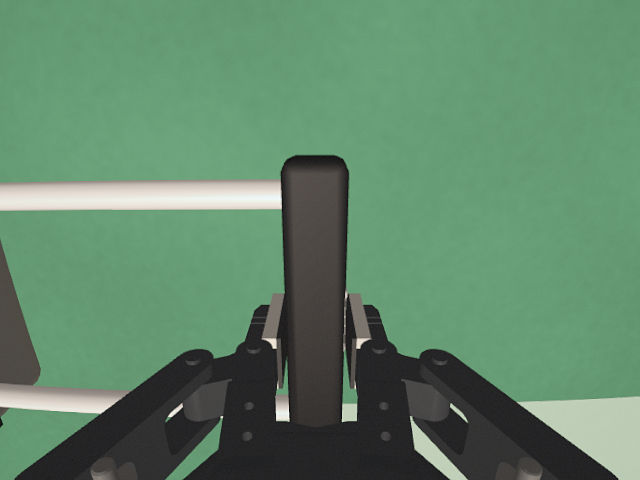

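View pics/t3.png

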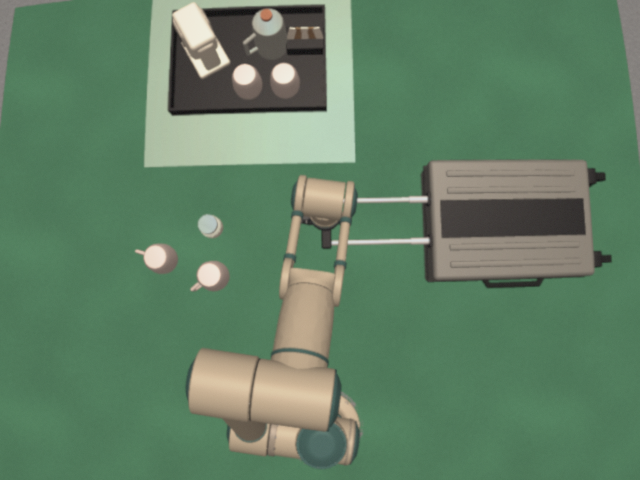

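The wrist view shows the pads still across the middle of the bar (columns 282–348), with no button showing. The top view shows the handle about 200 mm out, with mugs and jar where they were at (158,258), (212,276) and (209,226). Force now rises with no motion, so this is the hard end. One hold to check it is steady.

Emit:
play_rows:
  deltas:
    - [[0,0,0,0,0,0,0],[0,0,0,0,0,0,0],[0,0,0,0,0,0,0],[0,0,0,0,0,0,0],[0,0,0,0,0,0,0]]

```text
time_s: 7.43
tool_pos: [0.5619, -0.0212, 0.1231]
tool_rot: [[-1.0, -0.003, -0.0], [-0.003, 1.0, -0.011], [0.001, -0.011, -1.0]]
wrist_force: [-1.6, -18.1, 6.1]
gripper_width: 0.0248
```

```bash
python3 - <<'E'
from h import *
o=telemetry.get_obs();print(o["tool_pos"],o["wrist_force"],o["gripper_width"])
d=np.load("w3.npz");i=vision.camera_info("wrist");H=i["hand_eye"];R=d["R"]@H[:3,:3];t=d["R"]@H[:3,3]+d["t"]
P=plane(i,[(282,170),(348,170),(286,290),(346,290)],.157,R,t);print(P.round(4),P.mean(0))
E
```

```text
[ 0.56185536 -0.02117923  0.12310847] [ -1.62863266 -18.13475192   6.111579  ] 0.02479990313442332
[[ 0.4966 -0.0314  0.157 ]
 [ 0.4965 -0.0075  0.157 ]
 [ 0.545  -0.0311  0.157 ]
 [ 0.5448 -0.0068  0.157 ]] [ 0.52072202 -0.0192114   0.157     ]
```

Measured by camera, the bar is at y = -0.019 against -0.219 at home, so it is 200 mm out. Handing in.

```bash
python3 -c "
from workcell import job_done;print(job_done())"
```

```text
the job is handed in; nothing more can be done
None
```

The handle is pulled fully out to its second stop, and the gripper is still holding it with the button squeezed in. I took the grip across its middle from above, closed the jaws on the button, pulled straight out past the first stop to the hard end, and handed in at about 7.4 s.

- **Extension:** the wrist camera puts the bar 200 mm out (y from -0.219 to -0.019). The measured tool travel was 198 mm, a 2 mm disagreement that is about the calibration error. At the end the pull force rose to 18 N with no further movement, which is what a hard stop should show.
- **Grip:** the finger opening held at about 25 mm throughout, against 27 mm nominal with the button in. The last wrist picture shows no button standing out.
- **Bystanders:** in the last top view both mugs and the jar look unmoved; I compared them by eye only.

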